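Fetch the boxed-in drill-guide plate and fit it on the jig

ROBOT

A 6-joint arm with a two-finger parallel gripper is mounted at the origin on the work surface. World frame = base frame: x ahead of the robot, y to its left, z up, the work surface at z = 0. Lengths are in m, angles in rad, forces in N, time in s.
With the tool pointing down it reaches from about 0.375 to 0.9 m from the base axis. Payload 3.1 kg.
Tool frame: the origin (TCP) lies between the finger pads; the fingertips stand 22 mm ahead of it and the grasp point (between the pads) lies 3 mm ahead of it; z points along the fingers, y is the direction in which the jaws open and shut (so a half turn about z gives the same grasp; the last joint's range is limited). The gripper opens to 85 mm and grips with 20 to 120 N. Pads are 22 mm wide; open, the fingers measure 114 mm over their backs; the gripper's body (76 mm by 85 mm) begins 54 mm behind the grasp point. The pads swing forward as they close: fully open they stand 13 mm farther back than shut.
Start: joints at [-1.438, 0.527, 1.433, -0, 1.181, -0.178], TCP at [0.191, -0.595, 0.253] pointing down, gripper open.
Joint ranges: [-3.08, 3.08], [-0.75, 2.2], [0.22, 2.44], [-1.43, 4.57], [0, 2.65], [-2.85, 2.85]. Speed limits (rad/s): [2.79, 2.79, 3.14, 3.14, 3.14, 3.14].

INTERFACE

Orientations are given as a unit quaternion [x, y, z, w].
In Python, from station import status, snapshot, manip gives the robot as it stands.
- The arm moves only by the tool move_arm, never from a script. Its argument "plan" is a list that holds one entry, the list of rows, each a list of 7 numbers: the turn, a rotation vector about the tool's x, y, z scaled (see below), then the shift along the tool's x, y, z scaled (see below), then the closure, from 0 (fully open) to 1 (shut). A call has exactly 8 rows; each row is the pose to reach, as a shift and turn from the pose commanded when the call began, along the tool's axes at that moment; what a row does not reach only later rows make up. The controller multiplies each number of a shift by 100 mm and each number of a turn by pi/4 rad. A row lasts 1/8 s, in which the tool goes at most 62.5 mm and 10.7 degrees, less where a joint would pass 70% of its speed; a pose out of reach is approached as far as the arm can. A call with a number of a shift or a turn outside -1 to 1 is refused whole. A call with a gripper value outside its range is refused whole. The fingers move at their own pace and stop on an object; "force" is the grip in N (left out, the last holds). Time passes only in rows, so rows that repeat a pose let the fingers close, or fill a call up. It gives the time, the measured TCP pose, the force and the opening at its end, in the units of the state.
- status.sense(): the state, without advancing time (a new reading comes with each control period).
- snapshot(name): name is "scene" or "top"; returns a dict with "img" (384x512x3 uint8, red, green, blue), "depth" (384x512 float32, m along the optical axis (not along the pixel's ray), 0 where there is no reading), "mtx" (3x3 intrinsics, pixels), "T" (4x4, takes a point from camera to world coordinates). Camera axes: x right, y up, looking along -z (the intrinsics and any distortion apply to the point x, -y, -z); pixel columns grow to the right and rows downward; lengths in m; the calibration is good to about 2 mm. A picture is of the moment at which its call begins.
- manip.sign_off(): hands the job in, once; it reports no verdict.
The state is a dict: "t": time; "q": joint angles; "qd": joint speeds; "tau": joint torques, N m; "tcp_pos": TCP position; "tool_rot": TCP orientation; "force": force on the tool from outside, world axes, zero at the start; "ft_torque": the same for the moment, N m; "finger_gap": opening from 0.0 (shut) to 1.0 (fully open).
Only numpy, scipy, OpenCV 4.12 (cv2) and the standard library are available. Lean on these libraries where they do the work, as an engineer would, in place of code of your own. Each camera call takes 0.05 s, during which the arm holds its last target. There are 200 camera calls.

TASK

The drill-guide plate lies in the grey tray, boxed in by the oil filter and the pump: before you touch the plate, stand both of them upright on the green mat. Then set the plate gently onto the blue jig, both holes over the two dowels, flat on its seats (either way round), and let it go. Only then put the filter back upright on the middle of its red disc and the pump on its yellow disc, without toppling them or pushing the pulley or the carton about.

Things in the scene. Friction and masses are not known exactly. Their poses are not given: they have to be found in the camera images.
- filter: Red spin-on oil filter standing upright, 0.3 to 0.5 kg: round can 54 mm in diameter at the foot, 53 mm from 8 to 100 mm height, narrower end cap (48 mm wide, to 106 mm) and a steel nut 20 mm wide on top (to 115 mm), white band near the foot. Origin: centre of its underside, z up. Starts in the tray on its red disc.
- pump: Small hydraulic pump standing upright, 0.55 to 0.85 kg: aluminium foot 54 mm in diameter and 20 mm high, dark cast round housing 50 mm in diameter from 20 to 90 mm height, aluminium cap 40 mm wide to 96 mm, steel shaft 16 mm in diameter to 114 mm. A port stub 18 mm in diameter sticks out towards the pump's own -x to 40 mm from the axis, its centre 32 mm up. Origin: centre of its underside, z up. Starts in the tray on its yellow disc.
- plate: Loose drill-guide plate, yellow zinc colour, 0.35 kg: 150 mm along its x, 56 mm along its y, 10 mm thick, lying flat in the tray between filter and pump. Two through holes 13 mm in diameter on its x axis at 58 mm either side of the centre. In the middle of its top a black upright grip 44 mm along x, 16 mm along y, 38 mm high (its top is 48 mm above the plate's underside). Origin: centre of its underside, z up.
- jig: Fixed drill jig: blue base 180 mm (its x) by 90 mm (y), with two aluminium seats whose tops lie 22 mm above the bench. On each seat a steel dowel 10 mm in diameter and 20 mm high (its top 8 mm taper to 4 mm), on the jig's x axis at 58 mm either side of the centre. A dark flange lies between the seats, lower than they are. Origin: centre of the base's underside, at bench height. A seated plate has its underside 22 mm above this origin.
- tray: Fixed grey sheet-metal tray, 180 mm (its x) by 200 mm (y), floor 4 mm thick, rim 12 mm high. Origin: centre of its underside. The two discs lie on its floor, about 62 mm to either side (y) of its centre line and 20 mm towards its -x.
- filter_spot: Red painted disc, 66 mm in diameter, on the tray floor: the oil filter's own place (mostly hidden under it at the start). Origin: its centre, at the tray floor's height.
- pump_spot: Yellow painted disc, 66 mm in diameter, on the tray floor: the pump's own place (mostly hidden under it at the start). Origin: its centre, at the tray floor's height.
- mat: Fixed green mat, 150 mm (its x) by 200 mm (y), 3 mm thick: the side area, with room for the filter and the pump side by side along its y. Origin: centre of its underside.
- pulley: Bystander: dark grooved belt pulley lying flat, 100 mm in diameter, 26 mm high. Origin: centre of its underside. Leave alone.
- carton: Bystander: white carton with a green band, 70 x 110 x 50 mm high. Origin: centre of its underside. Leave alone.
Things that resemble listed ones, but are neither listed nor needed, are in the scene too. What is shaped like the plate but turquoise is not meant.

How it is judged:
By the outcome, as a careful person would: the job done as asked, in the order asked, and still so for the second after the job is handed in, with the robot touching nothing.
It also fails if it takes over 128 s, if anything falls off the work surface, if the arm or the gripper's body presses on something with over 40 N, if the wrist force passes 120 N, or if a joint passes its speed limit or range.

## Working session

There is one attempt and no reset: what is moved stays moved. The work goes in short steps, Python scripts to look and compute and a tool call to move; the robot and the scene stay as the last step left them, time stands still between calls to the robot, and variables do not carry over. Pictures are saved under pics/ and viewed, on a budget of 14 in all, crops included, one or two more only if the job needs it, and the job is handed in when it is done.

Besides the shell and the picture viewer there is one more tool, called after ">>>" as name(argument=value, ...), one argument or row to a line, values as JSON. move_arm: Moves the arm, as the interface text tells. Its arguments: {"type":"object","properties":{"plan":{"type":"array"},"force":{"type":"number"}},"required":["plan"]}

```bash
ls; mkdir -p pics
cat > h.py <<'E'
import numpy as np, cv2
from station import status, snapshot, manip
from scipy.spatial.transform import Rotation as R
def save(s,name,box=None,k=1):
    im=s['img'][:,:,::-1]
    if box: im=im[box[1]:box[3],box[0]:box[2]]
    cv2.imwrite('pics/'+name,cv2.resize(im,None,fx=k,fy=k,interpolation=cv2.INTER_CUBIC))
def w(s,u,v,z=None):
    K=s['mtx'];T=s['T']
    d=np.array([(u-K[0,2])/K[0,0],-(v-K[1,2])/K[1,1],-1.])
    if z is None: t=s['depth'][int(round(v)),int(round(u))]
    else: t=(z-T[2,3])/(T[:3,:3]@d)[2]
    return T[:3,:3]@(d*t)+T[:3,3]
E
python3 - <<'E'
from h import *
import pickle
for n in('top','scene'):
    s=snapshot(n);save(s,n+'0.png',k=1.5);pickle.dump(s,open(n+'0.pkl','wb'));print(s['T'].round(3).tolist(),s['mtx'].tolist(),s.keys())
print(status.sense())
E
```

```text
pics
[[-0.006, 0.992, -0.124, 0.323], [-1.0, -0.007, -0.004, -0.013], [-0.005, 0.124, 0.992, 1.319], [0.0, 0.0, 0.0, 1.0]] [[491.6125103081204, 0.0, 253.50442466464602], [0.0, 491.6125103081204, 192.4398663117996], [0.0, 0.0, 1.0]] dict_keys(['img', 'depth', 'mtx', 'T'])
[[0.225, -0.818, 0.529, 0.891], [0.974, 0.194, -0.114, -0.097], [-0.009, 0.541, 0.841, 0.696], [0.0, 0.0, 0.0, 1.0]] [[347.0159878613376, 0.0, 258.26929342265686], [0.0, 347.0159878613376, 190.97998476258505], [0.0, 0.0, 1.0]] dict_keys(['img', 'depth', 'mtx', 'T'])
{'t': 0.1, 'q': array([-1.43850497e+00,  5.28420125e-01,  1.43376849e+00, -9.29321546e-06,
        1.18140662e+00, -1.78506235e-01]), 'qd': array([-0.00085188, -0.00171836, -0.00164586, -0.00086657, -0.00016452,
        0.00014167]), 'tau': array([ 2.41365694e-05, -4.43302882e+01, -1.78586465e+01, -2.83028767e-04,
        3.83779625e-03, -1.17154670e-06]), 'tcp_pos': array([ 0.19107788, -0.59444423,  0.25240441]), 'tool_rot': array([ 9.87949117e-01,  1.54775769e-01,  1.88393650e-05, -1.00112307e-03]), 'force': array([ 0.276132  , -0.28998579, -0.19833859]), 'ft_torque': array([-0.00788493, -0.06788039,  0.03838938]), 'finger_gap': 0.9962759839029776}
```

View pics/top0.png

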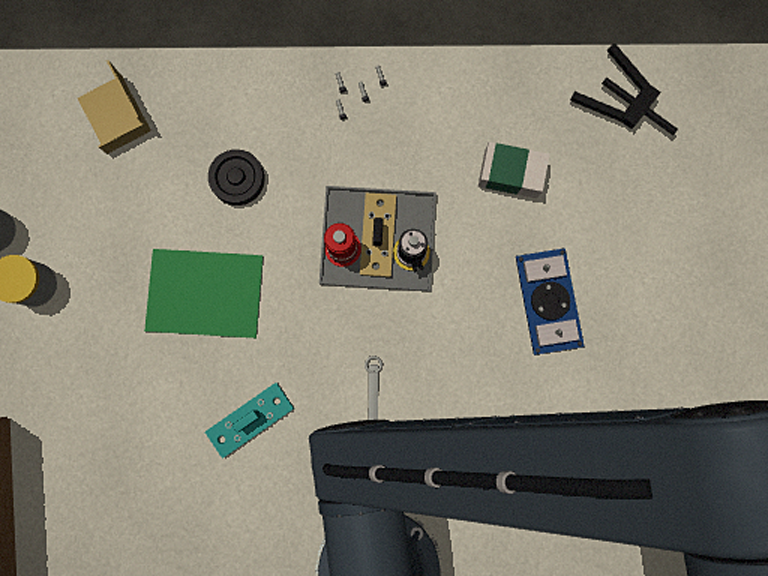

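View pics/scene0.png

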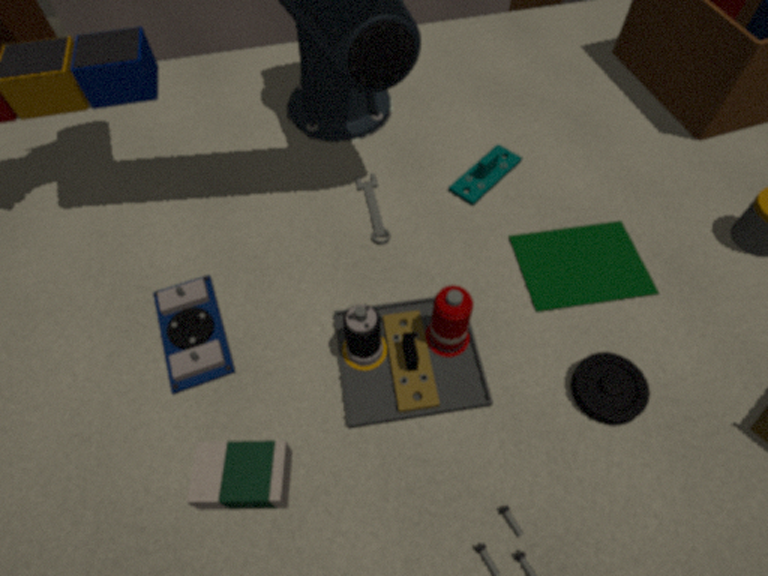

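The top view (1.5×) shows two plate-like things: the yellow one at (378,235), lying in the tray between the filter (342,243) and the pump (412,248), and a turquoise one at (250,420). The yellow zinc one fits the description. The mat is at (205,293), the jig at (550,300), the pulley at (237,177) and the carton at (515,171). I'll confirm the plate in a crop.

Run:
```python
from h import *
import pickle
s=pickle.load(open('top0.pkl','rb'))
save(s,'crop0.png',(208,118,398,242),4)
print(s['T'][:3,3])
for n,u,v,z in [('nut',339/1.5,236/1.5,.119),('shaft',413/1.5,237/1.5,.118)]: print(n,w(s,u,v,z))
for c in [(153,249),(263,255),(256,338),(146,331)]: print('mat',w(s,c[0]/1.5,c[1]/1.5,.003))
```

```text
[ 0.32333693 -0.01250801  1.31850055]
nut [0.56199669 0.06061793 0.119     ]
shaft [ 0.55960774 -0.06181806  0.118     ]
mat [0.56359876 0.40501217 0.003     ]
mat [0.55112397 0.20525241 0.003     ]
mat [0.40106077 0.21573455 0.003     ]
mat [0.41487928 0.41278088 0.003     ]
```

View pics/crop0.png

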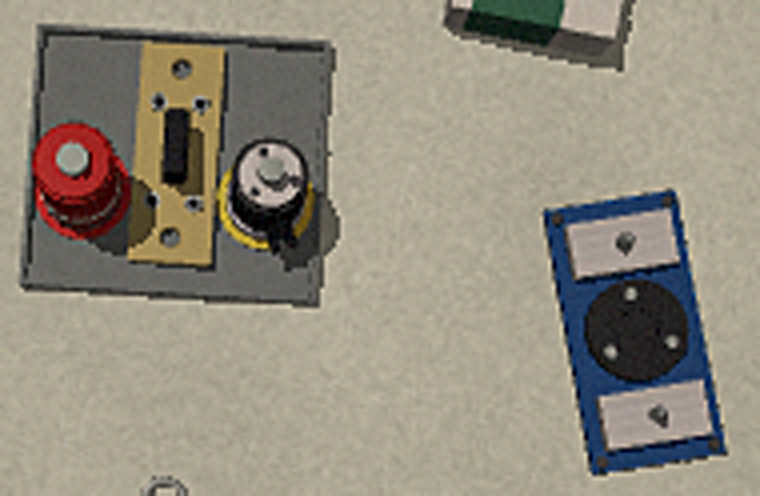

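Crop: the yellow zinc plate has holes at (182,69) and (170,236) and its black grip at (176,146). The filter nut is at (72,158) and the pump shaft at (270,168), with the port stub towards (285,240). The dowels are at (626,241) and (659,413).

Run:
```python
from h import *
import pickle
s=pickle.load(open('top0.pkl','rb'))
f=lambda n,u,v,z:print(n,w(s,208+(u+.5)/4-.5,118+(v+.5)/4-.5,z).round(4))
f('nut',72,158,.119);f('shaft',270,168,.118)
f('filter cap',74,155,.110); 
f('h1',182,69,.014);f('h2',170,236,.014);f('grip',176,143,.052)
f('d1',626,240,.042);f('d2',659,413,.042)
f('port',285,240,.036)
for c in [(38,27),(331,40),(318,305),(22,288)]: f('tray',*c,.012)
for c in [(545,209),(675,190),(727,454),(594,475)]: f('jig',*c,.012)
# scene cross-check via depth clusters
sc=pickle.load(open('scene0.pkl','rb'))
for n,s_ in(('top',s),('scene',sc)):
    v,u=np.mgrid[:384,:512];K=s_['mtx'];D=s_['depth']
    P=np.stack([(u-K[0,2])/K[0,0]*D,-(v-K[1,2])/K[1,1]*D,-D],-1)@s_['T'][:3,:3].T+s_['T'][:3,3]
    for nm,y0,z0,z1 in [('filt',.06,.108,.13),('pump',-.06,.09,.105),('filtbody',.06,.05,.09),('pumpshaft',-.06,.107,.13)]:
        m=(D>0)&(abs(P[...,0]-.55)<.06)&(abs(P[...,1]-y0)<.05)&(P[...,2]>z0)&(P[...,2]<z1)
        print(n,nm,m.sum(),P[m].mean(0).round(4) if m.any() else '', (P[m].min(0).round(3),P[m].max(0).round(3)) if m.any() else '')
r=R.from_quat([ 9.87949117e-01,  1.54775769e-01,0,0]);print(r.as_matrix().round(3))
```

```text
nut [0.5625 0.0615 0.119 ]
shaft [ 0.5555 -0.0613  0.118 ]
filter cap [0.5662 0.0609 0.11  ]
h1 [ 0.6443 -0.0066  0.014 ]
h2 [0.5297 0.0022 0.014 ]
grip [ 0.5854 -0.0025  0.052 ]
d1 [ 0.5205 -0.2972  0.042 ]
d2 [ 0.4068 -0.3147  0.042 ]
port [ 0.523  -0.0739  0.036 ]
tray [0.6749 0.0914 0.012 ]
tray [ 0.6642 -0.1081  0.012 ]
tray [ 0.4826 -0.0966  0.012 ]
tray [0.4955 0.1016 0.012 ]
jig [ 0.5466 -0.2502  0.012 ]
jig [ 0.5589 -0.338   0.012 ]
jig [ 0.3813 -0.3658  0.012 ]
jig [ 0.3681 -0.2774  0.012 ]
top filt 253 [0.5612 0.0614 0.1128] (array([0.538, 0.038, 0.108]), array([0.585, 0.084, 0.126]))
top pump 246 [ 0.5529 -0.0615  0.0983] (array([ 0.53 , -0.085,  0.09 ]), array([ 0.578, -0.039,  0.105]))
top filtbody 56 [0.5426 0.0557 0.0697] (array([0.535, 0.035, 0.051]), array([0.563, 0.086, 0.09 ]))
top pumpshaft 39 [ 0.5538 -0.0624  0.1168] (array([ 0.546, -0.079,  0.107]), array([ 0.564, -0.056,  0.123]))
scene filt 372 [0.5636 0.0627 0.112 ] (array([0.538, 0.04 , 0.108]), array([0.585, 0.087, 0.121]))
scene pump 372 [ 0.5595 -0.0609  0.0977] (array([ 0.529, -0.085,  0.09 ]), array([ 0.579, -0.036,  0.105]))
scene filtbody 230 [0.5802 0.0544 0.0702] (array([0.553, 0.037, 0.05 ]), array([0.588, 0.084, 0.09 ]))
scene pumpshaft 66 [ 0.5557 -0.0603  0.1161] (array([ 0.546, -0.068,  0.108]), array([ 0.562, -0.053,  0.12 ]))
[[ 0.952  0.306  0.   ]
 [ 0.306 -0.952  0.   ]
 [ 0.     0.    -1.   ]]
```

>>> move_arm(
  plan=[
    [[0,0,0.05,0.12,-0.115,0,0],[0,0,0.1,0.245,-0.23,0,0],[0,0,0.15,0.37,-0.345,0,0],[0,0,0.2,0.49,-0.46,0,0],[0,0,0.25,0.61,-0.575,0,0],[0,0,0.3,0.735,-0.69,0,0],[0,0,0.35,0.86,-0.81,0,0],[0,0,0.396,0.98,-0.925,0,0]],
  ],
  force=50,
)

```text
t: 1.1
tcp_pos: [0.2563, -0.4761, 0.2529]
tool_rot: [1.0, -0.001, -0.0, -0.001]
force: [0.1, 0.1, 0.8]
finger_gap: 0.998
```

>>> move_arm(
  plan=[
    [[0,0,0,0.065,-0.1125,0.01,0],[0,0,0,0.13,-0.225,0.02,0],[0,0,0,0.195,-0.3375,0.03,0],[0,0,0,0.26,-0.45,0.04,0],[0,0,0,0.325,-0.5625,0.05,0],[0,0,0,0.39,-0.675,0.06,0],[0,0,0,0.455,-0.7875,0.07,0],[0,0,0,0.52,-0.9,0.08,0]],
  ],
)

```text
t: 2.1
tcp_pos: [0.3086, -0.3863, 0.2453]
tool_rot: [1.0, -0.0, 0.0, 0.0]
force: [-0.7, -0.7, 0.0]
finger_gap: 0.998
```

>>> move_arm(
  plan=[
    [[0,0,0,0.065,-0.1125,0.01,0],[0,0,0,0.13,-0.225,0.02,0],[0,0,0,0.195,-0.3375,0.03,0],[0,0,0,0.26,-0.45,0.04,0],[0,0,0,0.325,-0.5625,0.05,0],[0,0,0,0.39,-0.675,0.06,0],[0,0,0,0.455,-0.7875,0.07,0],[0,0,0,0.52,-0.9,0.08,0]],
  ],
)

```text
t: 3.1
tcp_pos: [0.3606, -0.2963, 0.2372]
tool_rot: [1.0, -0.0, 0.0, -0.0]
force: [1.0, 0.1, 0.5]
finger_gap: 0.998
```

>>> move_arm(
  plan=[
    [[0,0,0,0.065,-0.1125,0.01,0],[0,0,0,0.13,-0.225,0.02,0],[0,0,0,0.195,-0.3375,0.03,0],[0,0,0,0.26,-0.45,0.04,0],[0,0,0,0.325,-0.5625,0.05,0],[0,0,0,0.39,-0.675,0.06,0],[0,0,0,0.455,-0.7875,0.07,0],[0,0,0,0.52,-0.9,0.08,0]],
  ],
)

```text
t: 4.1
tcp_pos: [0.4127, -0.2063, 0.2292]
tool_rot: [1.0, -0.0, 0.0, -0.0]
force: [0.2, 0.0, 0.2]
finger_gap: 0.999
```

>>> move_arm(
  plan=[
    [[0,0,0,0.065,-0.1125,0.01,0],[0,0,0,0.13,-0.225,0.02,0],[0,0,0,0.195,-0.3375,0.03,0],[0,0,0,0.26,-0.45,0.04,0],[0,0,0,0.325,-0.5625,0.05,0],[0,0,0,0.39,-0.675,0.06,0],[0,0,0,0.455,-0.7875,0.07,0],[0,0,0,0.52,-0.9,0.08,0]],
  ],
)

```text
t: 5.1
tcp_pos: [0.4647, -0.1163, 0.2213]
tool_rot: [1.0, -0.0, -0.0, 0.0]
force: [0.3, 0.3, 0.3]
finger_gap: 1.0
```

>>> move_arm(
  plan=[
    [[0,0,0,0.065,-0.1125,0.01,0],[0,0,0,0.13,-0.225,0.02,0],[0,0,0,0.195,-0.3375,0.03,0],[0,0,0,0.26,-0.45,0.04,0],[0,0,0,0.325,-0.5625,0.05,0],[0,0,0,0.39,-0.675,0.06,0],[0,0,0,0.455,-0.7875,0.07,0],[0,0,0,0.52,-0.9,0.08,0]],
  ],
)

```text
t: 6.1
tcp_pos: [0.5167, -0.0263, 0.2132]
tool_rot: [1.0, -0.0, 0.0, -0.0]
force: [-0.2, 0.7, 1.2]
finger_gap: 0.997
```

>>> move_arm(
  plan=[
    [[0,0,0,0.06,-0.11,0.03,0],[0,0,0,0.12,-0.22,0.06,0],[0,0,0,0.18,-0.33,0.09,0],[0,0,0,0.24,-0.44,0.12,0],[0,0,0,0.3,-0.55,0.15,0],[0,0,0,0.36,-0.66,0.18,0],[0,0,0,0.42,-0.77,0.21,0],[0,0,0,0.46,-0.88,0.23,0]],
  ],
)

```text
t: 7.1
tcp_pos: [0.5627, 0.0617, 0.1901]
tool_rot: [1.0, -0.0, -0.0, 0.0]
force: [0.8, -0.1, 0.6]
finger_gap: 1.003
```

Run:
```python
from h import *
s=snapshot('scene');save(s,'a1.png',(190,140,350,290),4)
```

```text
(no output)
```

View pics/a1.png

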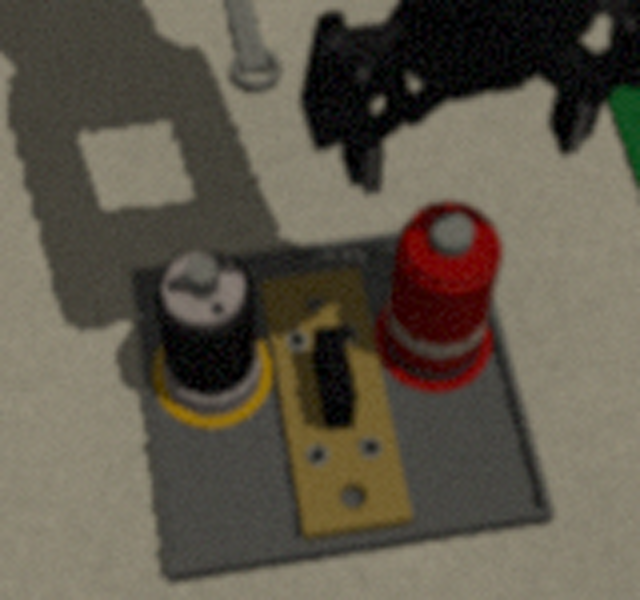

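The fingers (at (370,180) and (570,145)) straddle the filter nut at (450,235), so I'm going down.

>>> move_arm(
  plan=[
    [[0,0,0,0,0,0.13,0],[0,0,0,0,0,0.26,0],[0,0,0,0,0,0.39,0],[0,0,0,0,0,0.52,0],[0,0,0,0,0,0.65,0],[0,0,0,0,0,0.78,0],[0,0,0,0,0,0.9,0],[0,0,0,0,0,1.0,0]],
  ],
)

```text
t: 8.15
tcp_pos: [0.5622, 0.061, 0.0895]
tool_rot: [1.0, -0.0, -0.0, -0.0]
force: [0.0, -0.5, 0.1]
finger_gap: 1.001
```

>>> move_arm(
  plan=[
    [[0,0,0,0,0,0.04,0],[0,0,0,0,0,0.08,0.2],[0,0,0,0,0,0.08,0.3],[0,0,0,0,0,0.08,0.4],[0,0,0,0,0,0.08,0.5],[0,0,0,0,0,0.08,0.6],[0,0,0,0,0,0.08,0.8],[0,0,0,0,0,0.08,1]],
  ],
  force=50,
)

```text
t: 9.15
tcp_pos: [0.5625, 0.0612, 0.0828]
tool_rot: [1.0, -0.0, 0.0, -0.0]
force: [-0.3, 3.2, 6.2]
finger_gap: 0.608
```

>>> move_arm(
  plan=[
    [[0,0,0,0,0,-0.05,1],[0,0,0,0,0,-0.15,1],[0,0,0,0,0,-0.25,1],[0,0,0,0,0,-0.35,1],[0,0,0,0,-0.05,-0.45,1],[0,0,0,0,-0.14,-0.5,1],[0,0,0,0,-0.24,-0.5,1],[0,0,0,0,-0.35,-0.5,1]],
  ],
)

```text
t: 10.15
tcp_pos: [0.5619, 0.0969, 0.1321]
tool_rot: [1.0, 0.0, -0.0, -0.0]
force: [-0.8, 1.4, -4.4]
finger_gap: 0.613
```

>>> move_arm(
  plan=[
    [[0,0,0,-0.04,-0.12,0,1],[0,0,0,-0.08,-0.25,0,1],[0,0,0,-0.12,-0.375,0,1],[0,0,0,-0.16,-0.5,0,1],[0,0,0,-0.2,-0.625,0,1],[0,0,0,-0.24,-0.75,0,1],[0,0,0,-0.28,-0.875,0,1],[0,0,0,-0.32,-1.0,0,1]],
  ],
)

```text
t: 11.15
tcp_pos: [0.5301, 0.1968, 0.1323]
tool_rot: [1.0, -0.0, 0.0, -0.0]
force: [-0.3, 0.2, -4.0]
finger_gap: 0.61
```

>>> move_arm(
  plan=[
    [[0,0,0,-0.04,-0.12,0,1],[0,0,0,-0.08,-0.25,0,1],[0,0,0,-0.12,-0.375,0,1],[0,0,0,-0.16,-0.5,0,1],[0,0,0,-0.2,-0.625,0,1],[0,0,0,-0.24,-0.75,0,1],[0,0,0,-0.28,-0.875,0,1],[0,0,0,-0.32,-1.0,0,1]],
  ],
)

```text
t: 12.15
tcp_pos: [0.4981, 0.2968, 0.1323]
tool_rot: [1.0, -0.0, 0.0, -0.0]
force: [-0.2, -0.2, -4.5]
finger_gap: 0.614
```

>>> move_arm(
  plan=[
    [[0,0,0,-0.03,-0.12,0,1],[0,0,0,-0.06,-0.24,0,1],[0,0,0,-0.08,-0.36,0,1],[0,0,0,-0.1,-0.46,0.04,1],[0,0,0,-0.11,-0.55,0.1,1],[0,0,0,-0.12,-0.61,0.18,1],[0,0,0,-0.12,-0.64,0.25,1],[0,0,0,-0.12,-0.65,0.3,1]],
  ],
)

```text
t: 13.15
tcp_pos: [0.4862, 0.3608, 0.1015]
tool_rot: [1.0, -0.0, -0.0, 0.0]
force: [-0.7, 0.2, -2.7]
finger_gap: 0.606
```

Run:
```python
from h import *
s=snapshot('scene');save(s,'a2.png',(190,120,470,300),2.7)
```

```text
(no output)
```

View pics/a2.png

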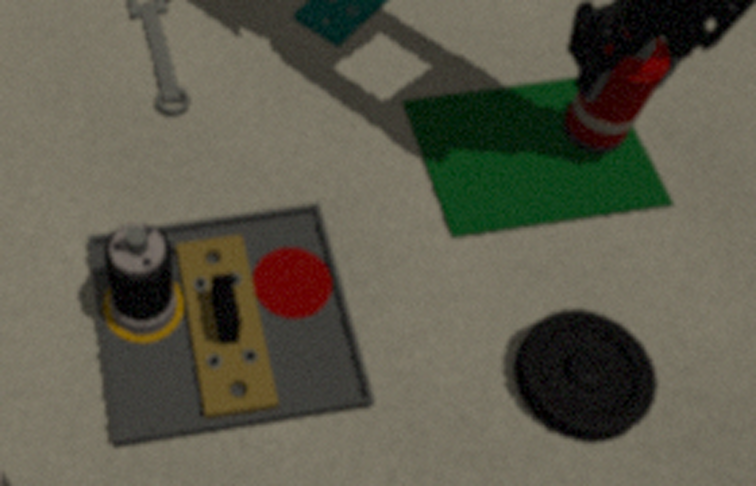

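The filter is held at (615,105) over the mat and the red disc at (292,283) is now bare. I'm lowering and releasing the filter, then fetching the pump.

>>> move_arm(
  plan=[
    [[0,0,0,0,0,0.06,1],[0,0,0,0,0,0.12,1],[0,0,0,0,0,0.17,1],[0,0,0,0,0,0.19,1],[0,0,0,0,0,0.2,1],[0,0,0,0,0,0.207,1],[0,0,0,0,0,0.207,0.3],[0,0,0,0,0,0.207,0]],
  ],
)

```text
t: 14.2
tcp_pos: [0.487, 0.3612, 0.0824]
tool_rot: [1.0, -0.0, 0.001, -0.0]
force: [-0.4, 0.2, -0.0]
finger_gap: 0.888
```

>>> move_arm(
  plan=[
    [[0,0,0,0,0,0,0],[0,0,0,0,0,0,0],[0,0,0,0,0,-0.12,0],[0,0,0,0,0,-0.26,0],[0,0,0,0,0,-0.42,0],[0,0,0,0,0,-0.6,0],[0,0,0,0,0,-0.8,0],[0,0,0,0,0,-1.0,0]],
  ],
)

```text
t: 15.2
tcp_pos: [0.4864, 0.361, 0.1835]
tool_rot: [1.0, -0.0, 0.0, -0.0]
force: [-0.2, -0.2, 0.4]
finger_gap: 1.001
```

Run:
```python
from h import *
import pickle
s=snapshot('scene');pickle.dump(s,open('s3.pkl','wb'));save(s,'a3.png',(190,120,470,300),2.7)
t=snapshot('top');pickle.dump(t,open('t3.pkl','wb'))
for n,S,u,v in [('redspot',s,190+292.5/2.7-.5,120+283.5/2.7-.5)]: print(n,w(S,u,v,.004))
m=cv2.inRange(cv2.cvtColor(s['img'],cv2.COLOR_RGB2HSV),(0,150,60),(8,255,255))+cv2.inRange(cv2.cvtColor(s['img'],cv2.COLOR_RGB2HSV),(172,150,60),(180,255,255))
n,l,st,c=cv2.connectedComponentsWithStats(m)
for i in range(1,n):
    if st[i,4]>100: print(st[i],c[i],w(s,*c[i],.004))
```

```text
redspot [0.56291313 0.06300371 0.004     ]
[412 142  22  20 207] [423.77294686 149.77294686] [0.43141159 0.43636033 0.004     ]
[284 212  29  26 604] [297.87086093 224.39735099] [0.56268618 0.06315801 0.004     ]
```

View pics/a3.png

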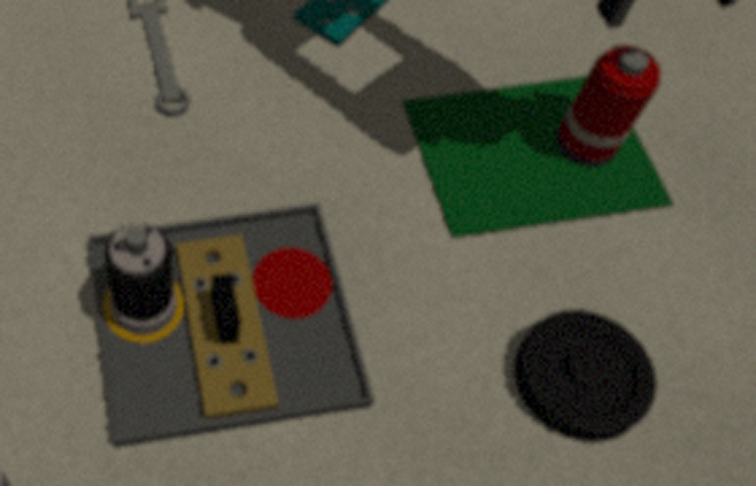

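The filter stands upright on the mat at (600,110), and the red disc centre is near (0.5627, 0.0625). Next is the pump.

>>> move_arm(
  plan=[
    [[0,0,0,0.02,0.125,0,0],[0,0,0,0.04,0.25,0,0],[0,0,0,0.06,0.375,0,0],[0,0,0,0.08,0.5,0,0],[0,0,0,0.1,0.625,0,0],[0,0,0,0.12,0.75,0,0],[0,0,0,0.15,0.875,0,0],[0,0,0,0.17,1.0,0,0]],
  ],
)

```text
t: 16.3
tcp_pos: [0.5036, 0.2601, 0.1817]
tool_rot: [1.0, -0.0, 0.0, -0.0]
force: [0.1, 0.2, 0.1]
finger_gap: 0.995
```

>>> move_arm(
  plan=[
    [[0,0,0,0.02,0.125,0,0],[0,0,0,0.04,0.25,0,0],[0,0,0,0.06,0.375,0,0],[0,0,0,0.08,0.5,0,0],[0,0,0,0.1,0.625,0,0],[0,0,0,0.12,0.75,0,0],[0,0,0,0.15,0.875,0,0],[0,0,0,0.17,1.0,0,0]],
  ],
)

```text
t: 17.3
tcp_pos: [0.5206, 0.1601, 0.1816]
tool_rot: [1.0, -0.0, 0.0, -0.0]
force: [-1.3, 0.0, -0.4]
finger_gap: 1.0
```

>>> move_arm(
  plan=[
    [[0,0,0,0.02,0.125,0,0],[0,0,0,0.04,0.25,0,0],[0,0,0,0.06,0.375,0,0],[0,0,0,0.08,0.5,0,0],[0,0,0,0.1,0.625,0,0],[0,0,0,0.12,0.75,0,0],[0,0,0,0.15,0.875,0,0],[0,0,0,0.17,1.0,0,0]],
  ],
)

```text
t: 18.3
tcp_pos: [0.5376, 0.0601, 0.1816]
tool_rot: [1.0, -0.0, 0.0, -0.0]
force: [0.4, -0.5, 0.2]
finger_gap: 1.001
```

>>> move_arm(
  plan=[
    [[0,0,0,0.02,0.125,0,0],[0,0,0,0.04,0.25,0,0],[0,0,0,0.06,0.375,0,0],[0,0,0,0.08,0.5,0,0],[0,0,0,0.1,0.625,0,0],[0,0,0,0.12,0.75,0,0],[0,0,0,0.15,0.875,0,0],[0,0,0,0.17,1.0,0,0]],
  ],
)

```text
t: 19.3
tcp_pos: [0.5545, -0.0399, 0.1816]
tool_rot: [1.0, -0.0, 0.0, 0.0]
force: [-0.3, -0.5, 0.5]
finger_gap: 1.003
```

>>> move_arm(
  plan=[
    [[0,0,0,0.01,0.08,0,0],[0,0,0,0.01,0.16,0,0],[0,0,0,0.01,0.225,0.02,0],[0,0,0,0.01,0.225,0.05,0],[0,0,0,0.01,0.225,0.08,0],[0,0,0,0.01,0.225,0.1,0],[0,0,0,0.01,0.225,0.12,0],[0,0,0,0.01,0.225,0.12,0]],
  ],
)

```text
t: 20.3
tcp_pos: [0.5552, -0.0614, 0.1695]
tool_rot: [1.0, 0.0, -0.0, -0.0]
force: [-0.0, -0.1, -0.3]
finger_gap: 1.001
```

Run:
```python
from h import *
s=snapshot('scene');save(s,'a4.png',(190,140,350,290),4)
```

```text
(no output)
```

View pics/a4.png

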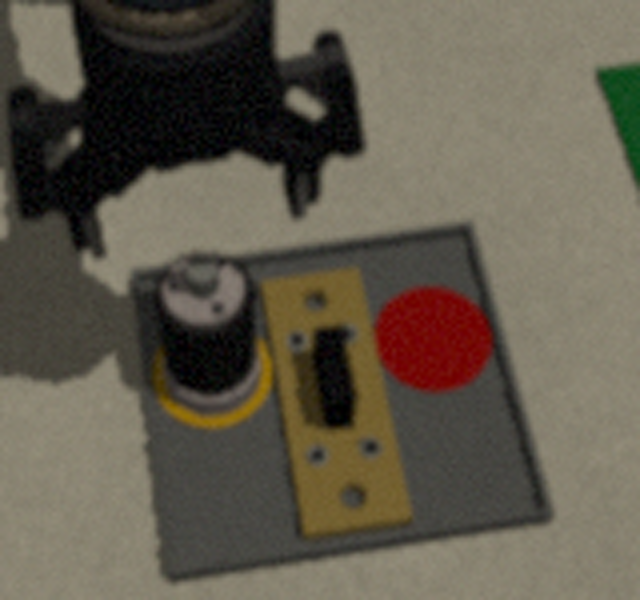

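The fingers at (90,240) and (300,200) straddle the pump shaft at (205,275).

>>> move_arm(
  plan=[
    [[0,0,0,0,0,0.12,0],[0,0,0,0,0,0.24,0],[0,0,0,0,0,0.36,0],[0,0,0,0,0,0.48,0],[0,0,0,0,0,0.6,0],[0,0,0,0,0,0.72,0],[0,0,0,0,0,0.83,0],[0,0,0,0,0,0.9,0]],
  ],
)

```text
t: 21.35
tcp_pos: [0.5551, -0.0615, 0.0788]
tool_rot: [1.0, -0.0, -0.0, -0.0]
force: [0.4, 0.1, -0.1]
finger_gap: 1.0
```

>>> move_arm(
  plan=[
    [[0,0,0,0,0,0,0.1],[0,0,0,0,0,0,0.2],[0,0,0,0,0,0,0.3],[0,0,0,0,0,0,0.4],[0,0,0,0,0,0,0.5],[0,0,0,0,0,0,0.6],[0,0,0,0,0,0,0.8],[0,0,0,0,0,0,1]],
  ],
  force=65,
)

```text
t: 22.35
tcp_pos: [0.5555, -0.0614, 0.0803]
tool_rot: [1.0, -0.0, 0.0, 0.0]
force: [-0.8, 0.9, 6.5]
finger_gap: 0.573
```

>>> move_arm(
  plan=[
    [[0,0,0,0,0,-0.05,1],[0,0,0,0,0,-0.15,1],[0,0,0,0,0,-0.27,1],[0,0,0,0,0,-0.4,1],[0,0,0,0,0,-0.53,1],[0,0,0,0,0,-0.65,1],[0,0,0,0,0,-0.75,1],[0,0,0,0,0,-0.8,1]],
  ],
)

```text
t: 23.35
tcp_pos: [0.5555, -0.0616, 0.1605]
tool_rot: [1.0, -0.0, 0.001, 0.0]
force: [0.0, -0.2, -7.8]
finger_gap: 0.567
```

Run:
```python
from h import *
s=snapshot('scene');save(s,'a5.png',(190,140,350,290),4)
```

```text
(no output)
```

View pics/a5.png

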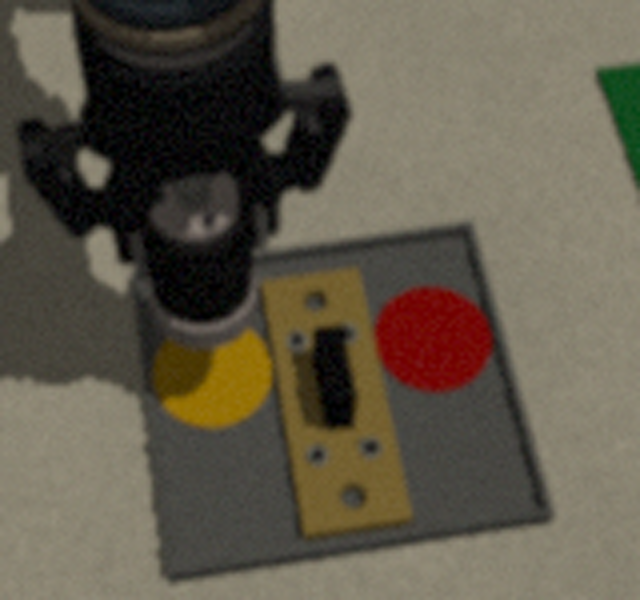

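>>> move_arm(
  plan=[
    [[0,0,0,-0.01,-0.06,0,1],[0,0,0,-0.03,-0.18,0,1],[0,0,0,-0.06,-0.3,0,1],[0,0,0,-0.09,-0.44,0,1],[0,0,0,-0.13,-0.58,0,1],[0,0,0,-0.17,-0.72,0,1],[0,0,0,-0.21,-0.86,0,1],[0,0,0,-0.25,-1.0,0,1]],
  ],
)

```text
t: 24.4
tcp_pos: [0.53, 0.0394, 0.1597]
tool_rot: [1.0, -0.0, 0.0, -0.0]
force: [-0.3, 0.3, -8.7]
finger_gap: 0.573
```

>>> move_arm(
  plan=[
    [[0,0,0,-0.03,-0.125,0,1],[0,0,0,-0.06,-0.25,0,1],[0,0,0,-0.09,-0.375,0,1],[0,0,0,-0.12,-0.5,0,1],[0,0,0,-0.15,-0.625,0,1],[0,0,0,-0.18,-0.75,0,1],[0,0,0,-0.22,-0.875,0,1],[0,0,0,-0.25,-1.0,0,1]],
  ],
)

```text
t: 25.4
tcp_pos: [0.5049, 0.1393, 0.1596]
tool_rot: [1.0, -0.0, -0.0, 0.0]
force: [0.2, -0.5, -7.7]
finger_gap: 0.568
```

>>> move_arm(
  plan=[
    [[0,0,0,-0.03,-0.125,0,1],[0,0,0,-0.06,-0.25,0,1],[0,0,0,-0.09,-0.375,0,1],[0,0,0,-0.12,-0.5,0,1],[0,0,0,-0.15,-0.625,0,1],[0,0,0,-0.18,-0.75,0,1],[0,0,0,-0.22,-0.875,0,1],[0,0,0,-0.25,-1.0,0,1]],
  ],
)

```text
t: 26.4
tcp_pos: [0.4799, 0.2393, 0.1596]
tool_rot: [1.0, -0.0, -0.0, 0.0]
force: [0.3, 0.5, -8.5]
finger_gap: 0.568
```

>>> move_arm(
  plan=[
    [[0,0,0,-0.01,-0.09,0.03,1],[0,0,0,-0.01,-0.15,0.1,1],[0,0,0,-0.01,-0.19,0.2,1],[0,0,0,-0.01,-0.2,0.32,1],[0,0,0,-0.01,-0.2,0.42,1],[0,0,0,-0.01,-0.2,0.52,1],[0,0,0,-0.01,-0.2,0.58,1],[0,0,0,-0.01,-0.2,0.62,1]],
  ],
)

```text
t: 27.4
tcp_pos: [0.4794, 0.2584, 0.0972]
tool_rot: [1.0, -0.0, -0.0, 0.0]
force: [-0.8, 0.0, -7.6]
finger_gap: 0.574
```

>>> move_arm(
  plan=[
    [[0,0,0,0,0,0.06,1],[0,0,0,0,0,0.11,1],[0,0,0,0,0,0.15,1],[0,0,0,0,0,0.17,1],[0,0,0,0,0,0.18,1],[0,0,0,0,0,0.188,1],[0,0,0,0,0,0.188,0.3],[0,0,0,0,0,0.188,0]],
  ],
)

```text
t: 28.4
tcp_pos: [0.4804, 0.2588, 0.0798]
tool_rot: [1.0, -0.0, 0.001, -0.0]
force: [0.1, -0.5, -0.1]
finger_gap: 0.886
```

>>> move_arm(
  plan=[
    [[0,0,0,0,0,0,0],[0,0,0,0,0,0,0],[0,0,0,0,0,-0.12,0],[0,0,0,0,0,-0.26,0],[0,0,0,0,0,-0.42,0],[0,0,0,0,0,-0.6,0],[0,0,0,0,0,-0.8,0],[0,0,0,0,0,-1.0,0]],
  ],
)

```text
t: 29.4
tcp_pos: [0.4794, 0.2585, 0.1807]
tool_rot: [1.0, -0.0, 0.001, -0.0]
force: [0.0, 0.6, -0.3]
finger_gap: 1.002
```

Run:
```python
from h import *
s=snapshot('scene');save(s,'a6.png',(190,100,490,300),2.6)
hsv=cv2.cvtColor(s['img'],cv2.COLOR_RGB2HSV)
for nm,lo,hi in [('y',(20,180,90),(30,255,255)),('r',(0,150,60),(8,255,255))]:
    n,l,st,c=cv2.connectedComponentsWithStats(cv2.inRange(hsv,lo,hi))
    for i in range(1,n):
        if st[i,4]>150: print(nm,st[i],c[i],w(s,*c[i],.004))
q=lambda u,v,z:w(s,190+(u+.5)/4-.5,140+(v+.5)/4-.5,z)
print('a5 clicks: yellow',q(213,375,.004),'h1',q(353,496,.014),'h2',q(316,299,.014))
t=snapshot('top');save(t,'t6.png',(190,110,400,245),3.7)
```

```text
y [228 220  30  27 625] [242.7488 232.952 ] [ 0.55515662 -0.06077358  0.004     ]
r [411 137  23  30 196] [422.8877551  148.31122449] [0.4264794 0.4364546 0.004    ]
r [284 212  29  26 476] [297.95588235 224.47268908] [0.56291022 0.06328875 0.004     ]
a5 clicks: yellow [ 0.55622599 -0.06070966  0.004     ] h1 [ 0.64483325 -0.00489733  0.014     ] h2 [0.5283188  0.00434687 0.014     ]
```

View pics/a6.png

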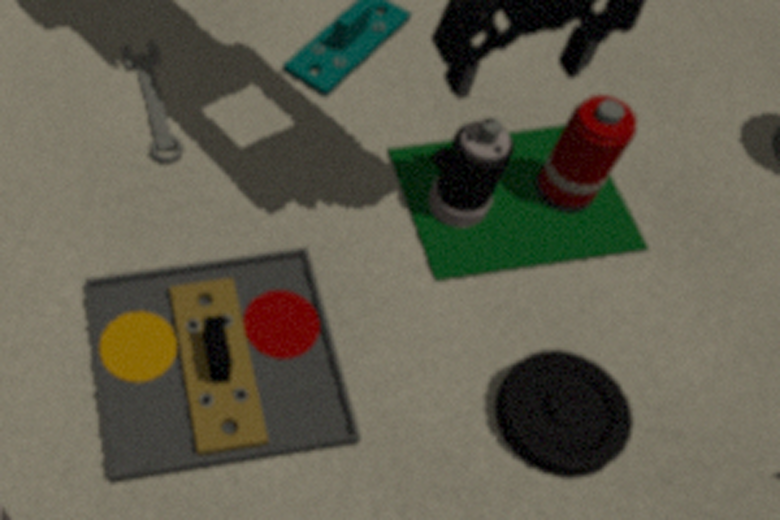

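View pics/t6.png

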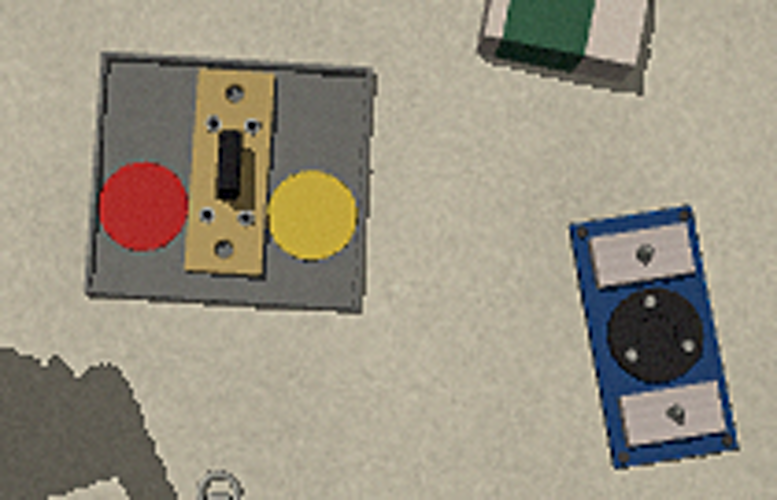

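Both items stand upright on the mat, the pump at (470,170) and the filter at (590,150). The plate and both discs are free; plate holes in the top crop are at (234,93) and (224,248), dowels at (646,253) and (677,412).

Run:
```python
from h import *
t=snapshot('top');s=snapshot('scene')
hsv=cv2.cvtColor(t['img'],cv2.COLOR_RGB2HSV)
for nm,lo,hi in [('y',(20,150,120),(30,255,255)),('r',(0,150,60),(8,255,255)),('r2',(172,150,60),(180,255,255))]:
    n,l,st,c=cv2.connectedComponentsWithStats(cv2.inRange(hsv,lo,hi))
    for i in range(1,n):
        if st[i,4]>200: print(nm,st[i],c[i],w(t,*c[i],.004))
f=lambda u,v,z:w(t,190+(u+.5)/3.7-.5,110+(v+.5)/3.7-.5,z)
g=lambda u,v,z:w(s,190+(u+.5)/2.6-.5,100+(v+.5)/2.6-.5,z)
for nm,a,b in [('plate top',f(234,93,.014),f(224,248,.014)),('plate scene',g(229.5,427,.014),g(205,300,.014)),('jig top',f(646,252,.042),f(677,411,.042)),
  ('jig scene',w(s,196/1.5-.17,355/1.5-.17,.042),w(s,181/1.5-.17,292/1.5-.17,.042))]:
    d=a-b;print(nm,((a+b)/2).round(4),np.degrees(np.arctan2(d[1],d[0])).round(2),np.hypot(*d[:2]).round(4))
print('grip ctr',f(229,164,.052))
```

```text
y [262 156  24  24 444] [273.83783784 167.79954955] [ 0.55506173 -0.06212672  0.004     ]
y [  0 170  24  32 645] [ 10.40930233 185.19689922] [0.51248581 0.65134742 0.004     ]
r [217 154  24  24 440] [228.05909091 165.4       ] [0.5625701  0.06202427 0.004     ]
plate top [ 0.5871 -0.0019  0.014 ] -3.96 0.1153
plate scene [ 0.5878 -0.0006  0.014 ] -4.27 0.1158
jig top [ 0.4637 -0.3064  0.042 ] 8.98 0.1143
jig scene [ 0.4732 -0.3005  0.042 ] 9.67 0.1118
grip ctr [ 0.58382968 -0.00224787  0.052     ]
```

>>> move_arm(
  plan=[
    [[0,0,0,0.04,0.11,0,0],[0,0,0,0.09,0.22,0,0],[0,0,0,0.135,0.33,0,0],[0,0,0,0.18,0.44,0,0],[0,0,0,0.225,0.55,0,0],[0,0,0,0.27,0.66,0,0],[0,0,0,0.315,0.77,0,0],[0,0,0,0.36,0.87,0,0]],
  ],
)

```text
t: 30.6
tcp_pos: [0.5156, 0.1707, 0.1789]
tool_rot: [1.0, -0.0, 0.0, -0.0]
force: [0.6, 0.9, 0.4]
finger_gap: 1.002
```

>>> move_arm(
  plan=[
    [[0,0,0,0.04,0.11,0,0],[0,0,0,0.09,0.22,0,0],[0,0,0,0.135,0.33,0,0],[0,0,0,0.18,0.44,0,0],[0,0,0,0.225,0.55,0,0],[0,0,0,0.27,0.66,0,0],[0,0,0,0.315,0.77,0,0],[0,0,0,0.36,0.87,0,0]],
  ],
)

```text
t: 31.6
tcp_pos: [0.5516, 0.0837, 0.1788]
tool_rot: [1.0, -0.0, 0.0, 0.0]
force: [0.5, -0.3, 0.0]
finger_gap: 1.001
```

>>> move_arm(
  plan=[
    [[0,0,0.01,0.05,0.12,0.06,0],[0,0,0.02,0.1,0.24,0.12,0],[0,0,0.04,0.15,0.36,0.18,0],[0,0,0.06,0.2,0.48,0.24,0],[0,0,0.08,0.25,0.6,0.3,0],[0,0,0.091,0.3,0.72,0.36,0],[0,0,0.091,0.34,0.82,0.42,0],[0,0,0.091,0.355,0.86,0.45,0]],
  ],
)

```text
t: 32.6
tcp_pos: [0.587, -0.0023, 0.1333]
tool_rot: [0.999, -0.036, -0.0, -0.0]
force: [0.9, 0.0, -0.2]
finger_gap: 0.997
```

>>> move_arm(
  plan=[
    [[0,0,0,0,0,0.12,0],[0,0,0,0,0,0.26,0],[0,0,0,0,0,0.4,0],[0,0,0,0,0,0.54,0],[0,0,0,0,0,0.68,0],[0,0,0,0,0,0.8,0],[0,0,0,0,0,0.89,0],[0,0,0,0,0,0.93,0]],
  ],
)

```text
t: 33.6
tcp_pos: [0.5866, -0.0016, 0.0402]
tool_rot: [0.999, -0.036, -0.0, -0.0]
force: [-0.0, -0.8, 0.1]
finger_gap: 0.999
```

>>> move_arm(
  plan=[
    [[0,0,0,0,0,-0.015,0.2],[0,0,0,0,0,-0.015,0.35],[0,0,0,0,0,-0.015,0.5],[0,0,0,0,0,-0.015,0.65],[0,0,0,0,0,-0.015,0.8],[0,0,0,0,0,-0.015,1],[0,0,0,0,0,-0.015,1],[0,0,0,0,0,-0.015,1]],
  ],
  force=50,
)

```text
t: 34.6
tcp_pos: [0.5869, -0.0015, 0.0426]
tool_rot: [0.999, -0.036, 0.0, -0.0]
force: [-0.5, -0.5, 4.1]
finger_gap: 0.178
```

>>> move_arm(
  plan=[
    [[0,0,0,0,0,-0.04,1],[0,0,0,0,0,-0.12,1],[0,0,0,0,0,-0.22,1],[0,0,0,0,0,-0.33,1],[0,0,0,0,0,-0.46,1],[0,0,0,0,0,-0.58,1],[0,0,0,0,0,-0.67,1],[0,0,0,0,0,-0.7,1]],
  ],
)

```text
t: 35.6
tcp_pos: [0.5871, -0.0016, 0.1132]
tool_rot: [0.999, -0.036, 0.001, 0.0]
force: [0.1, -0.8, -4.3]
finger_gap: 0.179
```

>>> move_arm(
  plan=[
    [[0,0,0,-0.01,0.05,0,1],[0,0,0,-0.04,0.14,0,1],[0,0,0,-0.08,0.24,0,1],[0,0,0,-0.11,0.35,0,1],[0,0,0,-0.15,0.46,0,1],[0,0,0,-0.18,0.57,0,1],[0,0,0,-0.22,0.68,0,1],[0,0,0,-0.253,0.78,0,1]],
  ],
)

```text
t: 36.6
tcp_pos: [0.5556, -0.0783, 0.1124]
tool_rot: [0.999, -0.036, 0.0, 0.0]
force: [-0.8, 1.1, -3.3]
finger_gap: 0.181
```

>>> move_arm(
  plan=[
    [[0,0,0,-0.03,0.1,0,1],[0,0,0,-0.06,0.2,0,1],[0,0,0,-0.09,0.3,0,1],[0,0,0,-0.12,0.4,0,1],[0,0,0,-0.16,0.5,0,1],[0,0,0,-0.19,0.59,0,1],[0,0,0,-0.22,0.69,0,1],[0,0,0,-0.253,0.78,0,1]],
  ],
)

```text
t: 37.6
tcp_pos: [0.525, -0.1542, 0.1123]
tool_rot: [0.999, -0.036, 0.0, 0.0]
force: [-0.1, -1.2, -3.2]
finger_gap: 0.178
```

>>> move_arm(
  plan=[
    [[0,0,0,-0.03,0.1,0,1],[0,0,0,-0.06,0.2,0,1],[0,0,0,-0.09,0.3,0,1],[0,0,0,-0.12,0.4,0,1],[0,0,0,-0.16,0.5,0,1],[0,0,0,-0.19,0.59,0,1],[0,0,0,-0.22,0.69,0,1],[0,0,0,-0.253,0.78,0,1]],
  ],
)

```text
t: 38.6
tcp_pos: [0.4941, -0.2302, 0.1123]
tool_rot: [0.999, -0.036, 0.0, 0.0]
force: [-0.3, 0.2, -3.5]
finger_gap: 0.182
```

>>> move_arm(
  plan=[
    [[0,0,-0.04,-0.03,0.11,0,1],[0,0,-0.08,-0.06,0.22,0,1],[0,0,-0.12,-0.1,0.33,0,1],[0,0,-0.16,-0.14,0.44,0,1],[0,0,-0.2,-0.18,0.56,0,1],[0,0,-0.24,-0.22,0.67,0,1],[0,0,-0.28,-0.245,0.75,0,1],[0,0,-0.29,-0.254,0.785,0,1]],
  ],
)

```text
t: 39.6
tcp_pos: [0.4631, -0.3067, 0.1123]
tool_rot: [0.997, 0.078, 0.0, 0.0]
force: [-0.0, -0.2, -3.0]
finger_gap: 0.178
```

Run:
```python
from h import *
import pickle
s=snapshot('scene');save(s,'a7.png',(70,140,190,270),4.5)
print(status.sense()['tcp_pos'],R.from_quat(status.sense()['tool_rot']).as_matrix()[:,0]); pickle.dump(s,open('s7.pkl','wb'))
```

```text
[ 0.46311291 -0.30689499  0.11231959] [9.87931301e-01 1.54892649e-01 1.06276308e-04]
```

View pics/a7.png

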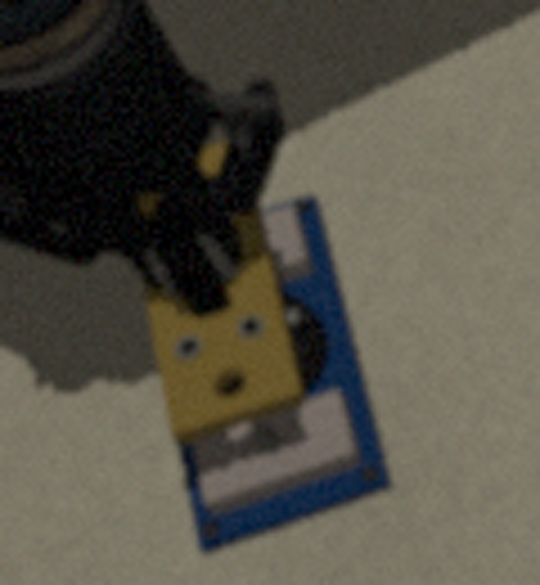

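The front hole is at (231,383) on the plate, and the front dowel's tip is just visible at about (240,428) below the plate's edge.

Run:
```python
from h import *
import pickle
s=pickle.load(open('s7.pkl','rb'))
q=lambda u,v,z:w(s,70+(u+.5)/4.5-.5,140+(v+.5)/4.5-.5,z)
h=q(231,383,.0837);d=q(240,428,.040);print('front hole',h,'dowel',d,'top dowel est [0.5205,-.2975]')
for c,z in [((178,441),.0737),((302,402),.0737)]: print('plate front corner',q(*c,z))
for c,z in [((203,550),.012),((389,486),.012),((314,197),.012)]: print('jig corner scene',q(*c,z))
S=pickle.load(open('scene0.pkl','rb'))
for c in [(172,391),(234,373),(210,277),(155,290)]: print('jig0',w(S,c[0]/1.5-.17,c[1]/1.5-.17,.012))
x=np.array([.98793,.15489,0]);p=np.array([.4631,-.3069,0])
print('expected hole',p+x*.058, 'corners',p+x*.075+.028*np.array([.155,-.988,0]),p+x*.075-.028*np.array([.155,-.988,0]))
save(s,'jz.png',(110,215,165,250),10)
```

```text
front hole [ 0.52096201 -0.29642246  0.0837    ] dowel [ 0.51937962 -0.30696036  0.04      ] top dowel est [0.5205,-.2975]
plate front corner [ 0.53867029 -0.32280325  0.0737    ]
plate front corner [ 0.53183709 -0.26900704  0.0737    ]
jig corner scene [ 0.56300222 -0.33378201  0.012     ]
jig corner scene [ 0.55052202 -0.24766747  0.012     ]
jig corner scene [ 0.37467559 -0.27513251  0.012     ]
jig0 [ 0.55989104 -0.33422492  0.012     ]
jig0 [ 0.55245849 -0.24827462  0.012     ]
jig0 [ 0.37815602 -0.27424486  0.012     ]
jig0 [ 0.38313796 -0.35932383  0.012     ]
expected hole [ 0.52039994 -0.29791638  0.        ] corners [ 0.54153475 -0.32294725  0.        ] [ 0.53285475 -0.26761925  0.        ]
```

View pics/jz.png

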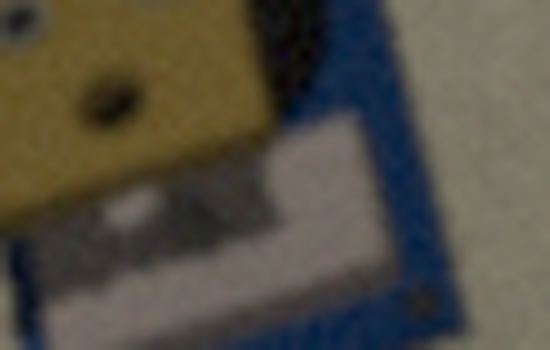

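The bright patch at (133,205) is light falling through the hole, not the dowel. Top-camera plate-to-jig displacement is the best reference, so I'm nudging about 1 mm and lowering gently with an eye on the force.

>>> move_arm(
  plan=[
    [[0,0,0,0.014,-0.005,0.04,1],[0,0,0,0.014,-0.005,0.1,1],[0,0,0,0.014,-0.005,0.16,1],[0,0,0,0.014,-0.005,0.22,1],[0,0,0,0.014,-0.005,0.27,1],[0,0,0,0.014,-0.005,0.3,1],[0,0,0,0.014,-0.005,0.33,1],[0,0,0,0.014,-0.005,0.35,1]],
  ],
)

```text
t: 40.65
tcp_pos: [0.4647, -0.3053, 0.0772]
tool_rot: [0.997, 0.078, 0.0, 0.0]
force: [0.6, -0.0, -3.6]
finger_gap: 0.183
```

Run:
```python
from h import *
import pickle
s=snapshot('scene');save(s,'a8.png',(85,160,165,250),6.5)
x=status.sense();print(x['tcp_pos'],x['force'],x['ft_torque']); pickle.dump(s,open('s8.pkl','wb'))
```

```text
[ 0.46458549 -0.30525889  0.07702204] [-0.28246122 -0.35231919 -4.14756539] [-0.01922489  0.00541355 -0.02501473]
```

View pics/a8.png

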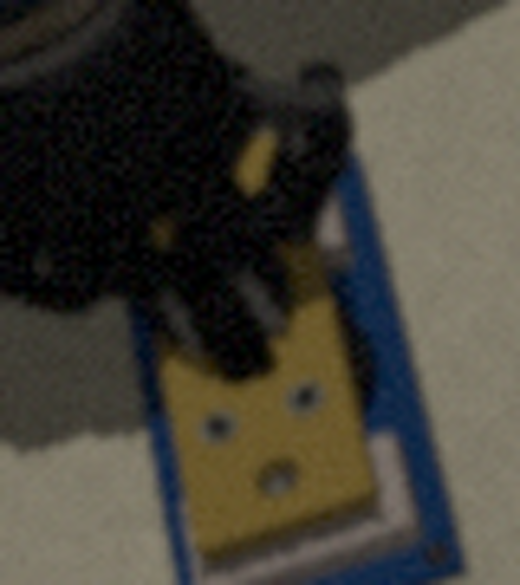

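The front dowel's tip shows in the hole at (276,484), with the hole at (279,477), and there is no contact force. I'm continuing slowly.

>>> move_arm(
  plan=[
    [[0,0,0,0,0,0.015,1],[0,0,0,0,0,0.03,1],[0,0,0,0,0,0.045,1],[0,0,0,0,0,0.06,1],[0,0,0,0,0,0.075,1],[0,0,0,0,0,0.09,1],[0,0,0,0,0,0.1,1],[0,0,0,0,0,0.1,1]],
  ],
)

```text
t: 41.7
tcp_pos: [0.4648, -0.3056, 0.0673]
tool_rot: [0.997, 0.078, 0.0, 0.0]
force: [-0.9, -1.8, -4.5]
finger_gap: 0.181
```

Run:
```python
from h import *
import pickle
s=pickle.load(open('s8.pkl','rb'))
q=lambda u,v,z:w(s,85+(u+.5)/6.5-.5,160+(v+.5)/6.5-.5,z)
print('hole',q(279,477,.0484),'tip',q(276,484,.042))
x=status.sense();print(x['tcp_pos'],x['force'],x['ft_torque'])
```

```text
hole [ 0.5222159  -0.29499425  0.0484    ] tip [ 0.5208717  -0.29795678  0.042     ]
[ 0.46481694 -0.30560955  0.06727543] [-0.86107963 -1.82447949 -4.52645053] [-0.27200581  0.00254824 -0.00256038]
```

The hole-versus-tip estimate and the lateral force agree: the plate should go slightly −x, −y.

>>> move_arm(
  plan=[
    [[0,0,0,-0.003,0.005,0,1],[0,0,0,-0.008,0.011,0,1],[0,0,0,-0.008,0.011,0.01,1],[0,0,0,-0.008,0.011,0.02,1],[0,0,0,-0.008,0.011,0.03,1],[0,0,0,-0.008,0.011,0.04,1],[0,0,0,-0.008,0.011,0.045,1],[0,0,0,-0.008,0.011,0.045,1]],
  ],
)

```text
t: 42.7
tcp_pos: [0.464, -0.3065, 0.0628]
tool_rot: [0.997, 0.078, -0.0, -0.0]
force: [0.2, 0.5, -4.0]
finger_gap: 0.177
```

Run:
```python
from h import *
x=status.sense();print(x['tcp_pos'],x['force'],x['ft_torque'])
```

```text
[ 0.46401158 -0.30646582  0.06275222] [ 0.19030599  0.52352214 -3.95637379] [-0.03553786 -0.0215408  -0.07552854]
```

>>> move_arm(
  plan=[
    [[0,0,0,0,0,0.003,1],[0,0,0,0,0,0.006,1],[0,0,0,0,0,0.009,1],[0,0,0,0,0,0.012,1],[0,0,0,0,0,0.015,1],[0,0,0,0,0,0.018,1],[0,0,0,0,0,0.021,1],[0,0,0,0,0,0.021,1]],
  ],
)

```text
t: 43.7
tcp_pos: [0.464, -0.3065, 0.0607]
tool_rot: [0.997, 0.078, -0.0, -0.0]
force: [0.6, 0.5, -2.4]
finger_gap: 0.182
```

>>> move_arm(
  plan=[
    [[0,0,0,0,0,0.003,1],[0,0,0,0,0,0.005,1],[0,0,0,0,0,0.005,1],[0,0,0,0,0,0.005,0.8],[0,0,0,0,0,0.005,0.6],[0,0,0,0,0,0.005,0.4],[0,0,0,0,0,0.005,0.2],[0,0,0,0,0,0.005,0]],
  ],
)

```text
t: 44.7
tcp_pos: [0.4641, -0.3065, 0.0602]
tool_rot: [0.997, 0.078, 0.0, 0.0]
force: [-0.0, 0.7, 0.2]
finger_gap: 0.977
```

>>> move_arm(
  plan=[
    [[0,0,0,0,0,0,0],[0,0,0,0,0,-0.1,0],[0,0,0,0,0,-0.24,0],[0,0,0,0,0,-0.38,0],[0,0,0,0,0,-0.53,0],[0,0,0,0,0,-0.68,0],[0,0,0,0,0,-0.84,0],[0,0,0,0,0,-1.0,0]],
  ],
)

```text
t: 45.7
tcp_pos: [0.4641, -0.3065, 0.1614]
tool_rot: [0.997, 0.078, 0.0, 0.0]
force: [-0.0, 0.2, -0.5]
finger_gap: 1.004
```

Run:
```python
from h import *
s=snapshot('scene');save(s,'a9.png',(85,160,185,270),5)
v,u=np.mgrid[:384,:512];K=s['mtx'];D=s['depth']
P=np.stack([(u-K[0,2])/K[0,0]*D,-(v-K[1,2])/K[1,1]*D,-D],-1)@s['T'][:3,:3].T+s['T'][:3,3]
c,sn=np.cos(.1555),np.sin(.1555);dx,dy=P[...,0]-.464,P[...,1]+.306
a=c*dx+sn*dy;b=-sn*dx+c*dy
for nm,lo,hi in(('front',.03,.07),('back',-.07,-.03)):
    m=(a>lo)&(a<hi)&(abs(b)<.022)&(D>0)&(P[...,2]<.06);print(nm,m.sum(),np.median(P[m][:,2]))
m=(a>.079)&(a<.09)&(abs(b)<.03)&(D>0);print('base z',np.median(P[m][:,2]))
```

```text
front 355 0.032404062429928215
back 219 0.03208332615904819
base z 0.007565828785831119
```

View pics/a9.png

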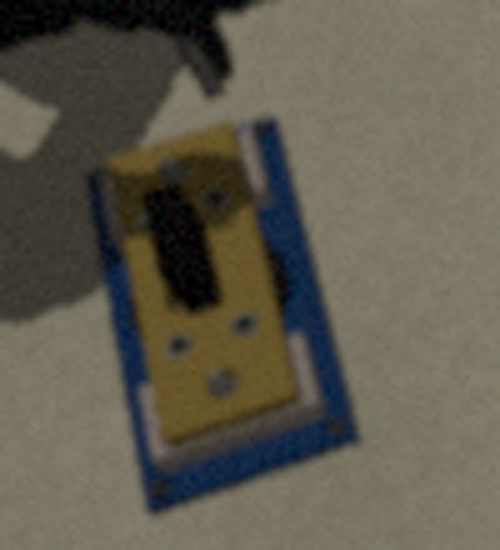

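The plate is seated: its top is at z ≈ 0.032 at both ends (22 + 10 mm) and the dowel shows in the front hole at (222,382). Now the filter.

>>> move_arm(
  plan=[
    [[0,0,0.02,0.03,-0.11,-0.03,0],[0,0,0.05,0.07,-0.23,-0.06,0],[0,0,0.08,0.11,-0.35,-0.09,0],[0,0,0.11,0.15,-0.47,-0.12,0],[0,0,0.14,0.19,-0.59,-0.15,0],[0,0,0.17,0.23,-0.71,-0.18,0],[0,0,0.198,0.27,-0.83,-0.2,0],[0,0,0.198,0.3,-0.945,-0.2,0]],
  ],
)

```text
t: 46.75
tcp_pos: [0.4786, -0.2071, 0.1798]
tool_rot: [1.0, 0.0, -0.001, -0.001]
force: [-0.2, 0.2, 0.4]
finger_gap: 1.003
```

>>> move_arm(
  plan=[
    [[0,0,0,0,-0.125,0,0],[0,0,0,0,-0.25,0,0],[0,0,0,0,-0.375,0,0],[0,0,0,0,-0.5,0,0],[0,0,0,0,-0.625,0,0],[0,0,0,0,-0.75,0,0],[0,0,0,0,-0.875,0,0],[0,0,0,0,-1.0,0,0]],
  ],
)

```text
t: 47.75
tcp_pos: [0.4789, -0.1077, 0.1802]
tool_rot: [1.0, 0.0, 0.0, 0.0]
force: [-0.4, -0.2, 0.5]
finger_gap: 0.999
```

>>> move_arm(
  plan=[
    [[0,0,0,0,-0.125,0,0],[0,0,0,0,-0.25,0,0],[0,0,0,0,-0.375,0,0],[0,0,0,0,-0.5,0,0],[0,0,0,0,-0.625,0,0],[0,0,0,0,-0.75,0,0],[0,0,0,0,-0.875,0,0],[0,0,0,0,-1.0,0,0]],
  ],
)

```text
t: 48.75
tcp_pos: [0.4789, -0.0077, 0.1802]
tool_rot: [1.0, 0.0, 0.0, 0.0]
force: [0.8, 0.2, 0.0]
finger_gap: 1.004
```

>>> move_arm(
  plan=[
    [[0,0,0,0,-0.125,0,0],[0,0,0,0,-0.25,0,0],[0,0,0,0,-0.375,0,0],[0,0,0,0,-0.5,0,0],[0,0,0,0,-0.625,0,0],[0,0,0,0,-0.75,0,0],[0,0,0,0,-0.875,0,0],[0,0,0,0,-1.0,0,0]],
  ],
)

```text
t: 49.75
tcp_pos: [0.4788, 0.0924, 0.1802]
tool_rot: [1.0, 0.0, 0.0, -0.0]
force: [-0.1, -0.2, 0.4]
finger_gap: 1.001
```

>>> move_arm(
  plan=[
    [[0,0,0,0,-0.125,0,0],[0,0,0,0,-0.25,0,0],[0,0,0,0,-0.375,0,0],[0,0,0,0,-0.5,0,0],[0,0,0,0,-0.625,0,0],[0,0,0,0,-0.75,0,0],[0,0,0,0,-0.875,0,0],[0,0,0,0,-1.0,0,0]],
  ],
)

```text
t: 50.75
tcp_pos: [0.4787, 0.1923, 0.1802]
tool_rot: [1.0, 0.0, 0.0, 0.0]
force: [0.4, 0.2, -0.1]
finger_gap: 0.996
```

>>> move_arm(
  plan=[
    [[0,0,0,0.01,-0.125,0,0],[0,0,0,0.02,-0.25,0,0],[0,0,0,0.03,-0.375,0,0],[0,0,0,0.04,-0.5,0,0],[0,0,0,0.05,-0.625,0,0],[0,0,0,0.06,-0.75,0,0],[0,0,0,0.07,-0.875,0,0],[0,0,0,0.075,-1.0,0,0]],
  ],
)

```text
t: 51.75
tcp_pos: [0.4863, 0.2924, 0.1802]
tool_rot: [1.0, 0.0, -0.0, 0.0]
force: [-0.3, -0.7, 0.3]
finger_gap: 0.999
```

>>> move_arm(
  plan=[
    [[0,0,0,0,-0.125,0,0],[0,0,0,0,-0.25,0,0],[0,0,0,0,-0.375,0,0],[0,0,0,0,-0.5,0,0],[0,0,0,0,-0.6,0,0],[0,0,0,0,-0.67,0,0],[0,0,0,0,-0.687,0,0],[0,0,0,0,-0.687,0.05,0]],
  ],
)

```text
t: 52.75
tcp_pos: [0.4864, 0.3603, 0.1754]
tool_rot: [1.0, 0.0, 0.0, -0.0]
force: [0.5, 0.3, -0.6]
finger_gap: 1.0
```

>>> move_arm(
  plan=[
    [[0,0,0,0,0,0.12,0],[0,0,0,0,0,0.25,0],[0,0,0,0,0,0.38,0],[0,0,0,0,0,0.51,0],[0,0,0,0,0,0.64,0],[0,0,0,0,0,0.77,0],[0,0,0,0,0,0.88,0],[0,0,0,0,0,0.935,0]],
  ],
)

```text
t: 53.75
tcp_pos: [0.4859, 0.3601, 0.0808]
tool_rot: [1.0, 0.0, -0.0, 0.0]
force: [-0.3, -0.6, 0.0]
finger_gap: 0.999
```

>>> move_arm(
  plan=[
    [[0,0,0,0,0,0,0.1],[0,0,0,0,0,0,0.2],[0,0,0,0,0,0,0.3],[0,0,0,0,0,0,0.4],[0,0,0,0,0,0,0.5],[0,0,0,0,0,0,0.6],[0,0,0,0,0,0,0.8],[0,0,0,0,0,0,1]],
  ],
  force=50,
)

```text
t: 54.75
tcp_pos: [0.4866, 0.3608, 0.0825]
tool_rot: [1.0, 0.0, 0.001, -0.001]
force: [0.3, 2.6, 5.4]
finger_gap: 0.612
```

>>> move_arm(
  plan=[
    [[0,0,0,0,0,-0.05,1],[0,0,0,0,0,-0.15,1],[0,0,0,0,0,-0.28,1],[0,0,0,0,0,-0.42,1],[0,0,0,0,0,-0.57,1],[0,0,0,0,0,-0.73,1],[0,0,0,0,0,-0.88,1],[0,0,0,0,0,-1.0,1]],
  ],
)

```text
t: 55.75
tcp_pos: [0.4863, 0.3603, 0.183]
tool_rot: [1.0, 0.0, 0.0, -0.0]
force: [-0.1, 0.2, -4.2]
finger_gap: 0.614
```

>>> move_arm(
  plan=[
    [[0,0,0,0.05,0,-0.08,1],[0,0,0,0.15,0,-0.16,1],[0,0,0,0.27,0,-0.24,1],[0,0,0,0.39,0,-0.3,1],[0,0,0,0.51,0.02,-0.3,1],[0,0,0,0.62,0.06,-0.3,1],[0,0,0,0.71,0.12,-0.3,1],[0,0,0,0.765,0.2,-0.3,1]],
  ],
)

```text
t: 56.75
tcp_pos: [0.5631, 0.3396, 0.2113]
tool_rot: [1.0, 0.0, -0.0, 0.0]
force: [-0.5, 0.1, -2.9]
finger_gap: 0.61
```

>>> move_arm(
  plan=[
    [[0,0,0,0,0.12,0,1],[0,0,0,0,0.25,0,1],[0,0,0,0,0.375,0,1],[0,0,0,0,0.5,0,1],[0,0,0,0,0.625,0,1],[0,0,0,0,0.75,0,1],[0,0,0,0,0.875,0,1],[0,0,0,0,1.0,0,1]],
  ],
)

```text
t: 57.75
tcp_pos: [0.5627, 0.2395, 0.2117]
tool_rot: [1.0, 0.0, 0.0, -0.0]
force: [0.2, -1.0, -4.2]
finger_gap: 0.603
```

>>> move_arm(
  plan=[
    [[0,0,0,0,0.12,0,1],[0,0,0,0,0.25,0,1],[0,0,0,0,0.375,0,1],[0,0,0,0,0.5,0,1],[0,0,0,0,0.625,0,1],[0,0,0,0,0.75,0,1],[0,0,0,0,0.875,0,1],[0,0,0,0,1.0,0,1]],
  ],
)

```text
t: 58.75
tcp_pos: [0.5628, 0.1394, 0.2117]
tool_rot: [1.0, 0.0, 0.0, -0.0]
force: [0.1, 0.5, -4.0]
finger_gap: 0.608
```

>>> move_arm(
  plan=[
    [[0,0,0,0,0.12,0,1],[0,0,0,0,0.24,0.02,1],[0,0,0,0,0.36,0.06,1],[0,0,0,0,0.48,0.12,1],[0,0,0,0,0.6,0.19,1],[0,0,0,0,0.7,0.27,1],[0,0,0,0,0.76,0.34,1],[0,0,0,0,0.783,0.4,1]],
  ],
)

```text
t: 59.75
tcp_pos: [0.5628, 0.0616, 0.1711]
tool_rot: [1.0, 0.0, -0.0, -0.0]
force: [-0.5, -0.5, -4.0]
finger_gap: 0.608
```

>>> move_arm(
  plan=[
    [[0,0,0,0,0,0.08,1],[0,0,0,0,0,0.18,1],[0,0,0,0,0,0.28,1],[0,0,0,0,0,0.38,1],[0,0,0,0,0,0.48,1],[0,0,0,0,0,0.57,1],[0,0,0,0,0,0.65,1],[0,0,0,0,0,0.7,1]],
  ],
)

```text
t: 60.75
tcp_pos: [0.5627, 0.062, 0.1011]
tool_rot: [1.0, 0.0, -0.0, -0.0]
force: [-0.8, -0.4, -4.0]
finger_gap: 0.61
```

Run:
```python
from h import *
s=snapshot('scene');save(s,'a10.png',(190,140,350,290),4)
```

```text
(no output)
```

View pics/a10.png

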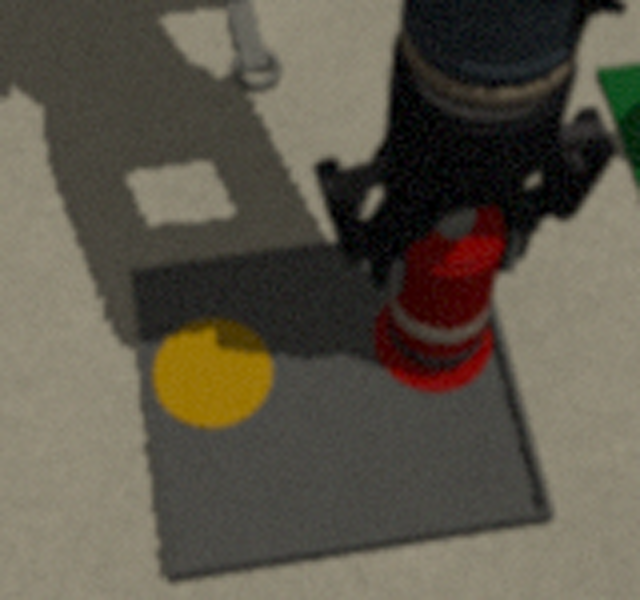

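The filter hangs just above its red disc (at (435,340)), roughly centred. I'm lowering and releasing it.

>>> move_arm(
  plan=[
    [[0,0,0,0,0,0.05,1],[0,0,0,0,0,0.1,1],[0,0,0,0,0,0.14,1],[0,0,0,0,0,0.16,1],[0,0,0,0,0,0.17,1],[0,0,0,0,0,0.177,1],[0,0,0,0,0,0.177,0.3],[0,0,0,0,0,0.177,0]],
  ],
)

```text
t: 61.8
tcp_pos: [0.5635, 0.0619, 0.0847]
tool_rot: [1.0, 0.0, 0.001, 0.0]
force: [0.8, 0.8, 0.5]
finger_gap: 0.887
```

>>> move_arm(
  plan=[
    [[0,0,0,0,0,0,0],[0,0,0,0,0,0,0],[0,0,0,0,0,-0.12,0],[0,0,0,0,0,-0.26,0],[0,0,0,0,0,-0.42,0],[0,0,0,0,0,-0.6,0],[0,0,0,0,0,-0.8,0],[0,0,0,0,0,-1.0,0]],
  ],
)

```text
t: 62.8
tcp_pos: [0.563, 0.062, 0.1859]
tool_rot: [1.0, 0.0, 0.001, 0.0]
force: [0.0, -0.4, 0.1]
finger_gap: 1.004
```

>>> move_arm(
  plan=[
    [[0,0,0,-0.05,-0.12,0,0],[0,0,0,-0.1,-0.24,0,0],[0,0,0,-0.15,-0.36,0,0],[0,0,0,-0.2,-0.49,0,0],[0,0,0,-0.26,-0.61,0,0],[0,0,0,-0.31,-0.73,0,0],[0,0,0,-0.36,-0.86,0,0],[0,0,0,-0.415,-0.98,0,0]],
  ],
)

```text
t: 63.8
tcp_pos: [0.521, 0.1608, 0.184]
tool_rot: [1.0, 0.0, 0.0, -0.0]
force: [-0.3, -0.4, -1.0]
finger_gap: 1.0
```

>>> move_arm(
  plan=[
    [[0,0,0,-0.05,-0.12,0,0],[0,0,0,-0.1,-0.26,0,0],[0,0,0,-0.17,-0.4,0,0],[0,0,0,-0.23,-0.54,0,0],[0,0,0,-0.29,-0.68,0,0],[0,0,0,-0.35,-0.82,0,0],[0,0,0,-0.4,-0.94,0.03,0],[0,0,0,-0.415,-0.985,0.06,0]],
  ],
)

```text
t: 64.8
tcp_pos: [0.4792, 0.2593, 0.1778]
tool_rot: [1.0, 0.001, -0.0, 0.0]
force: [0.3, -0.4, -0.6]
finger_gap: 1.002
```

Run:
```python
from h import *
x=status.sense();print(x['tcp_pos'])
```

```text
[0.47923715 0.25927731 0.177786  ]
```

>>> move_arm(
  plan=[
    [[0,0,0,0.004,0.008,0.12,0],[0,0,0,0.004,0.008,0.25,0],[0,0,0,0.004,0.008,0.39,0],[0,0,0,0.004,0.008,0.53,0],[0,0,0,0.004,0.008,0.67,0],[0,0,0,0.004,0.008,0.8,0],[0,0,0,0.004,0.008,0.92,0],[0,0,0,0.004,0.008,0.985,0]],
  ],
)

```text
t: 65.8
tcp_pos: [0.4799, 0.2575, 0.0786]
tool_rot: [1.0, 0.0, -0.0, 0.0]
force: [-0.6, 0.2, -0.6]
finger_gap: 1.002
```

>>> move_arm(
  plan=[
    [[0,0,0,0,0,0,0.1],[0,0,0,0,0,0,0.2],[0,0,0,0,0,0,0.3],[0,0,0,0,0,0,0.4],[0,0,0,0,0,0,0.5],[0,0,0,0,0,0,0.6],[0,0,0,0,0,0,0.8],[0,0,0,0,0,0,1]],
  ],
  force=65,
)

```text
t: 66.8
tcp_pos: [0.4805, 0.2583, 0.0804]
tool_rot: [1.0, 0.0, 0.001, -0.001]
force: [-1.4, 4.1, 5.2]
finger_gap: 0.568
```

>>> move_arm(
  plan=[
    [[0,0,0,0,0,-0.05,1],[0,0,0,0,0,-0.15,1],[0,0,0,0,0,-0.27,1],[0,0,0,0,0,-0.4,1],[0,0,0,0,0,-0.53,1],[0,0,0,0,0,-0.65,1],[0,0,0,0,0,-0.75,1],[0,0,0,0,0,-0.8,1]],
  ],
)

```text
t: 67.8
tcp_pos: [0.4803, 0.2577, 0.1603]
tool_rot: [1.0, 0.0, 0.0, -0.0]
force: [-1.0, -0.3, -7.7]
finger_gap: 0.567
```

>>> move_arm(
  plan=[
    [[0,0,0,0,0.08,-0.1,1],[0,0,0,0,0.18,-0.2,1],[0,0,0,0,0.3,-0.3,1],[0,0,0,0,0.44,-0.4,1],[0,0,0,0,0.58,-0.5,1],[0,0,0,0,0.72,-0.56,1],[0,0,0,0,0.86,-0.6,1],[0,0,0,0,1.0,-0.6,1]],
  ],
)

```text
t: 68.8
tcp_pos: [0.4803, 0.1567, 0.2197]
tool_rot: [1.0, 0.0, 0.0, -0.0]
force: [0.6, -0.0, -8.1]
finger_gap: 0.568
```

>>> move_arm(
  plan=[
    [[0,0,0,0,0.12,0,1],[0,0,0,0,0.25,0,1],[0,0,0,0,0.375,0,1],[0,0,0,0,0.5,0,1],[0,0,0,0,0.625,0,1],[0,0,0,0,0.75,0,1],[0,0,0,0,0.875,0,1],[0,0,0,0,1.0,0,1]],
  ],
)

```text
t: 69.8
tcp_pos: [0.4803, 0.0568, 0.2195]
tool_rot: [1.0, 0.0, 0.0, 0.0]
force: [0.5, -0.6, -7.1]
finger_gap: 0.57
```

>>> move_arm(
  plan=[
    [[0,0,0,0,0.12,0,1],[0,0,0,0,0.25,0,1],[0,0,0,0,0.375,0,1],[0,0,0,0,0.5,0,1],[0,0,0,0,0.625,0,1],[0,0,0,0,0.75,0,1],[0,0,0,0,0.88,0,1],[0,0,0,0.02,1.0,0,1]],
  ],
)

```text
t: 70.8
tcp_pos: [0.4822, -0.0432, 0.2195]
tool_rot: [1.0, 0.0, -0.0, -0.0]
force: [0.2, -0.0, -7.1]
finger_gap: 0.572
```

>>> move_arm(
  plan=[
    [[0,0,0,0.06,0.09,0,1],[0,0,0,0.16,0.15,0,1],[0,0,0,0.28,0.19,0,1],[0,0,0,0.4,0.2,0,1],[0,0,0,0.52,0.2,0,1],[0,0,0,0.63,0.2,0,1],[0,0,0,0.7,0.2,0,1],[0,0,0,0.732,0.2,0,1]],
  ],
)

```text
t: 71.8
tcp_pos: [0.5558, -0.0622, 0.2194]
tool_rot: [1.0, 0.0, -0.0, -0.0]
force: [-0.4, 0.3, -8.3]
finger_gap: 0.565
```

>>> move_arm(
  plan=[
    [[0,0,0,0,0,0.08,1],[0,0,0,0,0,0.21,1],[0,0,0,0,0,0.35,1],[0,0,0,0,0,0.5,1],[0,0,0,0,0,0.65,1],[0,0,0,0,0,0.8,1],[0,0,0,0,0,0.92,1],[0,0,0,0,0,1.0,1]],
  ],
)

```text
t: 72.8
tcp_pos: [0.5554, -0.0623, 0.1186]
tool_rot: [1.0, 0.0, -0.0, -0.0]
force: [0.3, 0.3, -8.0]
finger_gap: 0.572
```

Run:
```python
from h import *
s=snapshot('scene');save(s,'a11.png',(190,140,350,290),4)
print(status.sense()['tcp_pos'])
```

```text
[ 0.55501881 -0.06221673  0.11790869]
```

View pics/a11.png

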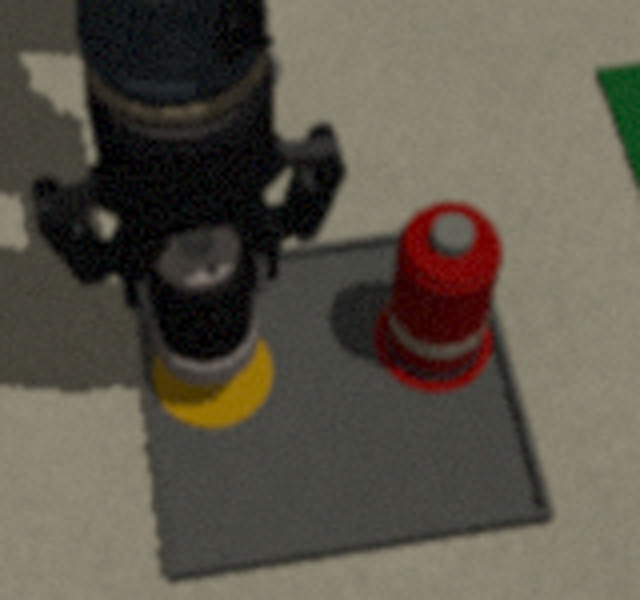

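The filter stands centred on the red disc and the pump hangs over the yellow disc (213,375).

>>> move_arm(
  plan=[
    [[0,0,0,0,0,0.06,1],[0,0,0,0,0,0.13,1],[0,0,0,0,0,0.2,1],[0,0,0,0,0,0.26,1],[0,0,0,0,0,0.31,1],[0,0,0,0,0,0.34,1],[0,0,0,0,0,0.355,1],[0,0,0,0,0,0.365,1]],
  ],
)

```text
t: 73.85
tcp_pos: [0.5556, -0.0624, 0.083]
tool_rot: [1.0, 0.0, 0.0, 0.0]
force: [0.6, -0.2, -8.3]
finger_gap: 0.571
```

>>> move_arm(
  plan=[
    [[0,0,0,0,0,0.005,1],[0,0,0,0,0,0.01,1],[0,0,0,0,0,0.014,1],[0,0,0,0,0,0.017,1],[0,0,0,0,0,0.017,1],[0,0,0,0,0,0.017,0.7],[0,0,0,0,0,0.017,0.3],[0,0,0,0,0,0.017,0]],
  ],
)

```text
t: 74.85
tcp_pos: [0.5566, -0.0627, 0.0823]
tool_rot: [1.0, 0.0, 0.001, 0.0]
force: [0.7, 0.5, -0.8]
finger_gap: 0.887
```

>>> move_arm(
  plan=[
    [[0,0,0,0,0,0,0],[0,0,0,0,0,0,0],[0,0,0,0,0,-0.12,0],[0,0,0,0,0,-0.26,0],[0,0,0,0,0,-0.42,0],[0,0,0,0,0,-0.6,0],[0,0,0,0,0,-0.8,0],[0,0,0,0,0,-1.0,0]],
  ],
)

```text
t: 75.85
tcp_pos: [0.5556, -0.0624, 0.1832]
tool_rot: [1.0, 0.0, 0.001, 0.0]
force: [-0.7, -0.6, 0.5]
finger_gap: 1.001
```

Run:
```python
from h import *
s=snapshot('scene');save(s,'a12.png',(70,100,470,350),1.9)
x=status.sense();print(x['t'],x['tcp_pos'])
```

```text
75.9 [ 0.55722623 -0.06274139  0.18572838]
```

View pics/a12.png

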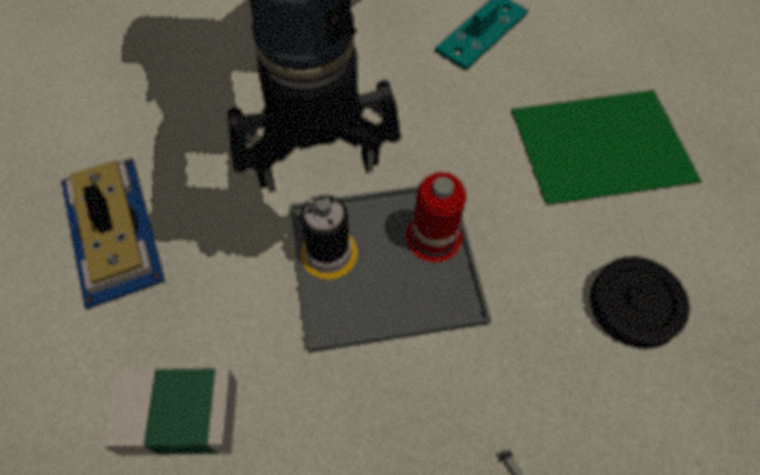

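The plate is seated at (105,225), the pump stands on its yellow disc at (328,250), and the filter on its red disc at (435,235). The gripper is clear, and the pulley and carton look unmoved.

```bash
python3 -c "
from h import *
print(manip.sign_off())"
```

```text
the job is handed in; nothing more can be done
None
```

I finished the job in the order asked and handed it in at about 76 s of the 128 s allowed; the sign-off gives no verdict.

- **Clearing the tray:** I stood the filter and then the pump upright on the green mat before touching the plate.
- **Plate:** I lowered it onto the dowels slowly, watching the wrist force. The holes were slightly off at first (a lateral force of about 2 N and the picture agreed), so I shifted it about 1 mm and let it go on its seats. After release its top read 32.4 mm and 32.1 mm at the two ends, against 32 mm expected when seated, and the dowel showed in the front hole.
- **Putting back:** I set the filter and then the pump back upright on their discs. In the last picture both stand centred by eye, the pulley and carton look unmoved, and the gripper is open and clear.

**Where checks disagreed:** the two cameras placed the jig a few millimetres apart in x. I went by the top camera's distance from plate to jig and let the force reading settle the fit. I did not measure the final centring of the filter and pump beyond the arm's release positions, which were within about 1 mm of the disc centres the top camera measured. I viewed 17 pictures, three over the budget of 14.

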